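# Open the oil reservoir's filler

### The job

Get the oil reservoir ready for topping up: lift its hinged flap by the thumb tab and swing it right over until it rests back, then turn the cap beneath it counter-clockwise until you feel it spring free, and lift it straight out. Set the cap down gently, upright, in the middle of the blue lid. Be gentle with the neck: do not pull or press hard on the cap while it is still locked, and leave the other things on the bench where they are.

Things in the scene. Friction and masses are not known exactly. Their poses are not given: they have to be found in the camera images.
- reservoir: grey painted steel box bolted to the bench (cannot move), 200 x 130 mm in plan (its x and y), flat deck 60 mm above the bench; a sight glass on its front (-x) face. Origin: centre of its underside, z up. Force on its neck or on the sprung seal in the neck counts as force on the reservoir; the neck takes up to 60 N from the cap.
- neck_top (a point): centre of the filler neck's mouth, on the reservoir's centre line, 20 mm to the front of its origin, 77 mm above the bench; axes as the reservoir's. The neck is an aluminium ring of 58 mm diameter on the deck, 17 mm tall. Inside, a lip with two opposed gaps holds the cap's two lugs down; how the gaps lie is different each time and does not show from outside.
- flap (a joint): angle of the flap, a steel plate 100 x 62 x 4 mm that lies level above the cap when shut (0 rad; it may start up to 0.1 rad ajar) and swings up and back about a hinge along the reservoir's y axis to its stop at 2.3 rad, where it rests leaning back; an easy hinge: let go below about 1.3 rad it falls shut, past 1.9 rad it falls back to its stop.
- flap_hinge (a point): middle of the flap's hinge axis, 110 mm above the bench, 75 mm behind the neck's axis; axes as the reservoir's, the hinge axis is y.
- flap_tab (a point): centre of the flap's thumb tab: 20 mm wide along the hinge axis, 6 mm thick, 126 mm from the hinge axis; it stands 39 mm out from the plate's free edge, its centre 20 mm from that edge. It can be pinched by its two sides from above with the fingertips and pivots between them. Turns with the flap: x points from tab to hinge, y along the hinge axis, z is the plate's upper side.
- cap: black plastic cap, about 50 g, 40 mm tall: fluted round head of 44 mm diameter, 24 mm tall (16 to 40 mm above the origin), over a 28 mm stem with two lugs (40 mm over their tips, along the cap's x, 3 to 8 mm above the stem's end). Origin: centre of the stem's lower end; z up. Locked, it stands 64 mm above the bench, the head 3 mm clear of the neck; a sprung seal pushes it up with 10 N.
- cap_grip (a point): on the cap's axis, 28 mm above its lower end, mid-head. Turned counter-clockwise (from above) by 0.35 to 1.95 rad (to be felt; under 0.3 N m), the lugs come under the gaps: the seal then lifts the cap 4 mm, or a hand that holds it feels 5 to 10 N from below. This lasts about 0.2 rad; past it the cap locks again. In the gaps it lifts straight out, clear of the mouth 15 mm up.
- saucer: blue plastic lid lying on the bench like a shallow dish, stuck to it by old glue (it does not slide), 91 x 95 x 10 mm, a small tab on its rim: flat floor 3 mm thick and about 66 mm across, inside a rim 10 mm high. The cap is to stand on that floor. Origin: centre of its underside, z up.
- tape_measure: yellow tape measure, 32 x 74 x 58 mm, loose, a bystander.
- tack_jar: glass jar of tacks, 62 x 57 x 84 mm, loose, a bystander.
- wax_tin: round tin, 78 mm diameter, 27 mm tall, loose, a bystander.
Mind the look-alikes: they are no part of the job. Of the things that look like the saucer, the largest one is meant.

How it is judged:
By the outcome, as a careful person would: the job done as asked, in the order asked, and still so for the second after the job is handed in, with the robot touching nothing.
It also fails if it takes over 72 s, if anything falls off the work surface, if the arm or the gripper's body presses on something with over 40 N, if the wrist force passes 120 N, or if a joint passes its speed limit or range.

### The arm

A 7-joint arm with a two-finger parallel gripper is mounted at the origin on a cart in front of the work surface, level with it; the furniture and walls round the work are solid. World frame = base frame: x ahead of the robot, y to its left, z up, the work surface at z = 0. Lengths are in m, angles in rad, forces in N, time in s.
With the tool pointing down it reaches from about 0.35 to 0.9 m from the base axis. Payload 8.1 kg.
Tool frame: the origin (TCP) lies midway between the tips of the shut fingers; the grasp point (between the pads) lies 19 mm behind it; z points along the fingers, y is the line along which they close (so a half turn about z gives the same grasp; the last joint's range is limited). The gripper opens to 85 mm and grips with 20 to 120 N. Pads are 22 mm wide; open, the fingers measure 114 mm over their backs; the gripper's body (76 mm by 85 mm) begins 54 mm behind the grasp point. The pads swing forward as they close: fully open they stand 13 mm farther back than shut.
Start: joints at [-1.368, 0.434, 0.025, 1.573, -0.012, 1.134, -0.075], TCP at [0.188, 0.596, 0.231] pointing down, gripper open.
Joint ranges: [-2.62, 2.62], [-0.44, 2.09], [-1.27, 1.32], [0.08, 2.57], [-1.32, 4.46], [0.12, 2], [-2.74, 2.74]. Speed limits (rad/s): [2.22, 2.22, 3.01, 3.01, 3.14, 3.14, 3.14].

### API

Orientations are given as a unit quaternion [w, x, y, z].
In Python, from workcell import arm gives the robot as it stands.
- The arm moves only by the shell command python3 -m jog 'ROWS' [FORCE]. ROWS is JSON, a list of rows, each a list of 3 entries, a list of its own where there are three numbers: the finger opening in m, from 0 to 0.0854, then the shift along the tool's x, y, z in m, then the turn about the tool's z in degrees. A call has 1 to 12 rows; each row is the pose to reach, as a shift and turn from the pose commanded when the call began, along the tool's axes at that moment; what a row does not reach only later rows make up. A row lasts 1/10 s, in which the tool goes at most 50 mm and 8.59 degrees, less where a joint would pass 70% of its speed; a pose out of reach is approached as far as the arm can. A call with a gripper value outside its range is refused whole. The fingers move at their own pace and stop on an object; FORCE is the grip in N (left out, the last holds). Time passes only in rows, so rows that repeat a pose let the fingers close. It gives the time, the measured TCP pose, the force, the opening and the grip force at its end, in the units of the state.
- arm.sense(): the state, without advancing time (a new reading comes with each control period).
- arm.capture(name): name is "scene" or "top" or "wrist"; returns a dict with "img" (384x512x3 uint8, blue, green, red), "K" (3x3 intrinsics, pixels), "D" ([k1, k2, p1, p2, k3] as OpenCV has them; the pictures are not rectified), "rvec" (rotation vector, rad) and "tvec" (3), from world to camera coordinates, as OpenCV has them. Camera axes: x right, y down, z forward; pixel columns grow to the right and rows downward; lengths in m; the calibration is good to about 2 mm. A picture is of the moment at which its call begins. There is no depth.
- arm.job_done(): hands the job in; it is judged then, once.
The state is a dict: "time_s": time; "q": joint angles; "joint_velocities": joint speeds; "joint_efforts": joint torques, N m; "tool_pos": TCP position; "orientation": TCP orientation; "wrist_force": force on the tool from outside, world axes, zero at the start; "moment": the same for the moment, N m; "finger_gap": opening from 0.0 (shut) to 1.0 (fully open); "grasp_force": force on a finger pad.
Only numpy, scipy, OpenCV 4.12 (cv2) and the standard library are available. Lean on these libraries where they do the work, as an engineer would, in place of code of your own. Each camera call takes 0.05 s, during which the arm holds its last target. There are 200 camera calls.

## Working session

There is one attempt and no reset: what is moved stays moved. The work goes in short steps, Python scripts to look and compute and a shell command to move; the robot and the scene stay as the last step left them, time stands still between calls to the robot, and variables do not carry over. Pictures are saved under pics/ and viewed, at most 10 in all, crops included, and the job is handed in when it is done.

```bash
mkdir -p pics; ls
python3 - <<'E'
from workcell import arm
import cv2,pickle,numpy as np
d={n:arm.capture(n) for n in("scene","top","wrist")}
pickle.dump(d,open('c0.pkl','wb'))
a=np.hstack([d['scene']['img'],d['top']['img']]);
cv2.imwrite('pics/a.png',cv2.resize(d['scene']['img'],(800,600)));cv2.imwrite('pics/b.png',cv2.resize(d['top']['img'],(800,600)))
for n in d: print(n,d[n]['K'].tolist(),d[n]['D'],(-cv2.Rodrigues(np.array(d[n]['rvec']))[0].T@np.array(d[n]['tvec']).reshape(3)))
print(arm.sense())
E
```

```text
pics
scene [[406.3276916082113, 0.0, 258.4274795259408], [0.0, 406.3276916082113, 185.87967632546142], [0.0, 0.0, 1.0]] [-0.02659554  0.          0.          0.          0.        ] [ 0.18602618 -0.67037192  0.75123146]
top [[456.36747614195235, 0.0, 255.7360317901706], [0.0, 456.36747614195235, 183.18377100757468], [0.0, 0.0, 1.0]] [-0.12693633  0.          0.          0.          0.        ] [ 0.35166213 -0.04161337  1.35192626]
wrist [[334.8115310273015, 0.0, 254.58642412449248], [0.0, 334.8115310273015, 192.14688152177965], [0.0, 0.0, 1.0]] [-0.10164019  0.          0.          0.          0.        ] [0.10718059 0.62223297 0.37251454]
{'time_s': 0.15, 'q': array([-1.36759771,  0.4350454 ,  0.02496096,  1.57389781, -0.01163249,
        1.13403303, -0.0751138 ]), 'joint_velocities': array([ 5.58399620e-04, -1.46836635e-03, -4.36758791e-04, -2.98770895e-03,
        1.46495345e-03,  1.38720995e-05,  1.19813383e-05]), 'joint_efforts': array([ 2.05385310e-03, -6.70880842e+01,  1.02599759e+00, -3.16446269e+01,
        1.56384538e-02,  9.08364309e-03,  3.81951963e-05]), 'tool_pos': array([0.1880662 , 0.59561035, 0.23071323]), 'orientation': array([-5.58313939e-05,  1.52345918e-01,  9.88327040e-01, -6.16830276e-04]), 'wrist_force': array([ 0.34937287, -0.63102072,  0.40015106]), 'moment': array([-0.00913751, -0.06504725,  0.03502065]), 'grasp_force': 0.0, 'finger_gap': 1.0002741301881521}
```

View pics/a.png

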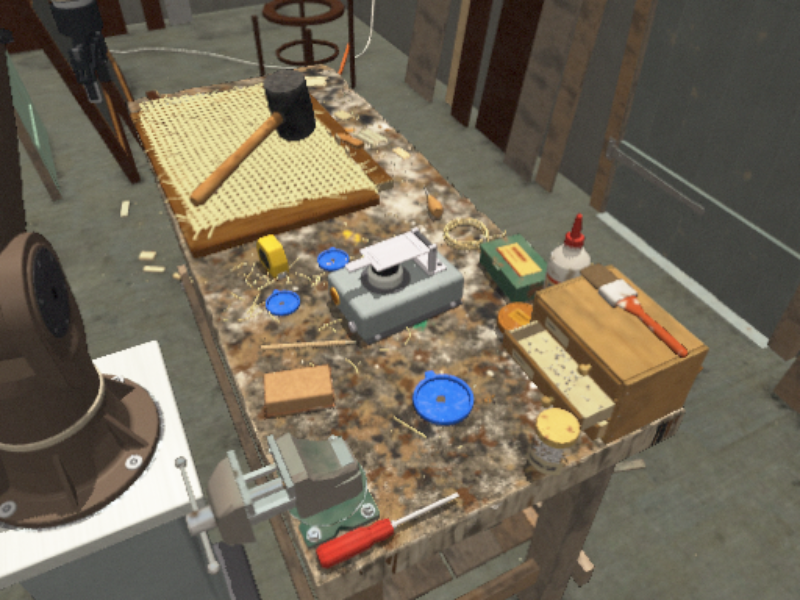

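View pics/b.png

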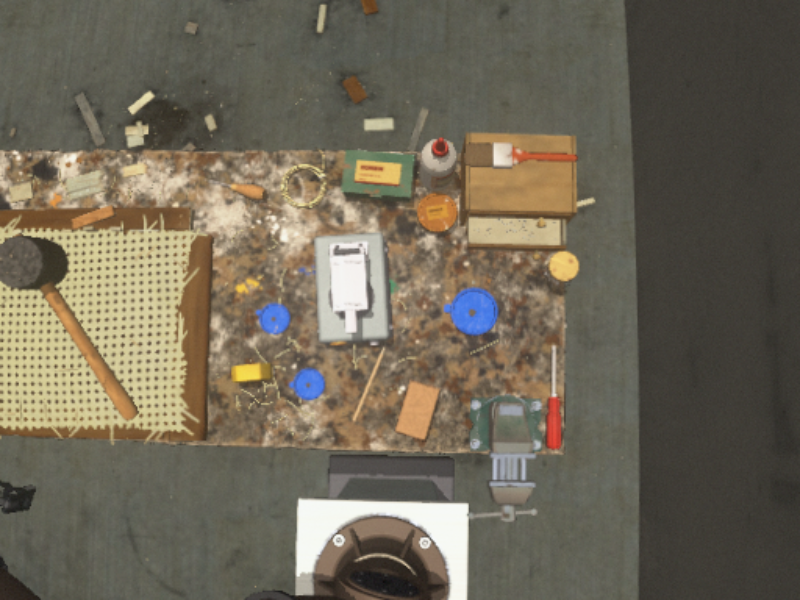

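The pictures show the reservoir at top-view (352,287) of 800x600, with the shut flap on it and its tab facing the robot at (350,320). The large blue lid is at (474,312) and the two small lids are at (274,318) and (308,384). In the scene view the flap is at about (395,248) and the tab at (352,267).

```bash
cat > h.py <<'E'
import numpy as np,cv2
def ray(c,p):
    R=cv2.Rodrigues(np.array(c['rvec']))[0];t=np.array(c['tvec']).reshape(3)
    u=cv2.undistortPoints(np.array([[p]],float),c['K'],np.array(c['D']))[0,0]
    d=R.T@np.array([u[0],u[1],1]);return -R.T@t,d/np.linalg.norm(d)
def plane(c,p,z):
    o,d=ray(c,p);return o+d*(z-o[2])/d[2]
def tri(c1,p1,c2,p2):
    o1,d1=ray(c1,p1);o2,d2=ray(c2,p2)
    s=np.linalg.lstsq(np.c_[d1,-d2],o2-o1,rcond=None)[0]
    a=o1+d1*s[0];b=o2+d2*s[1];return (a+b)/2,np.linalg.norm(a-b)
def proj(c,X):return cv2.projectPoints(np.array([X],float),np.array(c['rvec']),np.array(c['tvec']),c['K'],np.array(c['D']))[0][0,0]
E
python3 - <<'E'
import pickle
from h import *
d=pickle.load(open('c0.pkl','rb'))
for n in('top','scene'):
    im=d[n]['img'];hsv=cv2.cvtColor(im,cv2.COLOR_BGR2HSV)
    m=cv2.inRange(hsv,(105,150,80),(125,255,255))
    cs=sorted(cv2.findContours(m,0,2)[0],key=cv2.contourArea)[-3:]
    for c in cs:
        e=cv2.fitEllipse(c);print(n,'blue',cv2.contourArea(c),e,plane(d[n],e[0],.01))
    for V in(170,190):
        w=cv2.inRange(hsv,(0,0,V),(179,45,255)); x0,y0,x1,y1=(200,145,250,225) if n=='top' else (210,135,290,185)
        mm=np.zeros_like(w);mm[y0:y1,x0:x1]=w[y0:y1,x0:x1]
        c=max(cv2.findContours(mm,0,2)[0],key=cv2.contourArea)
        print(n,V,cv2.contourArea(c),cv2.minAreaRect(c),cv2.approxPolyDP(c,2,True)[:,0].tolist())
t=d['top']['img'][140:230,190:260];s=d['scene']['img'][140:230,205:305]
cv2.imwrite('pics/c.png',np.hstack([cv2.resize(t,None,fx=4.7,fy=4.7,interpolation=2),cv2.resize(s,None,fx=4.7,fy=4.7,interpolation=2)]))
E
```

```text
top blue 221.5 ((174.805419921875, 203.23684692382812), (16.28738021850586, 18.896055221557617), 87.50251007080078) [0.48524304 0.21500451 0.01      ]
top blue 249.5 ((197.44403076171875, 245.56802368164062), (17.99118423461914, 18.289119720458984), 10.916339874267578) [0.36230666 0.14232781 0.01      ]
top blue 640.5 ((302.82012939453125, 198.949462890625), (27.86234474182129, 30.2862491607666), 104.359619140625) [ 0.50698963 -0.16440112  0.01      ]
top 170 2383.5 ((223.8801727294922, 182.5334930419922), (67.33412170410156, 42.88334274291992), 86.90594482421875) [[241, 148], [202, 152], [206, 217], [224, 216], [227, 212], [227, 199], [234, 197], [233, 160], [237, 166], [240, 193], [239, 202], [232, 204], [232, 215], [247, 213]]
top 190 2161.5 ((223.93508911132812, 183.26657104492188), (64.54224395751953, 41.153564453125), 86.98721313476562) [[242, 151], [203, 153], [206, 216], [224, 215], [221, 213], [227, 212], [226, 199], [234, 197], [232, 161], [234, 162], [236, 156], [240, 201], [232, 205], [233, 214], [246, 213]]
scene blue 180.0 ((212.46937561035156, 165.75096130371094), (12.
[... 277 characters left out ...]
859375, 255.15272521972656), (32.17171096801758, 37.614654541015625), 99.53520965576172) [ 0.50494479 -0.16963242  0.01      ]
scene 170 871.5 ((245.2352294921875, 168.28549194335938), (28.012306213378906, 69.94917297363281), 67.61986541748047) [[278, 156], [274, 159], [264, 150], [267, 147], [265, 145], [231, 159], [232, 165], [211, 177], [217, 184], [230, 182], [230, 170], [237, 168], [244, 172], [263, 164], [273, 172], [273, 161]]
scene 190 652.0 ((249.4028778076172, 160.08657836914062), (23.387012481689453, 57.43477249145508), 88.09085083007812) [[278, 156], [274, 159], [261, 148], [231, 159], [233, 164], [221, 170], [226, 172], [237, 168], [243, 172], [266, 163], [273, 171], [273, 161]]
```

View pics/c.png

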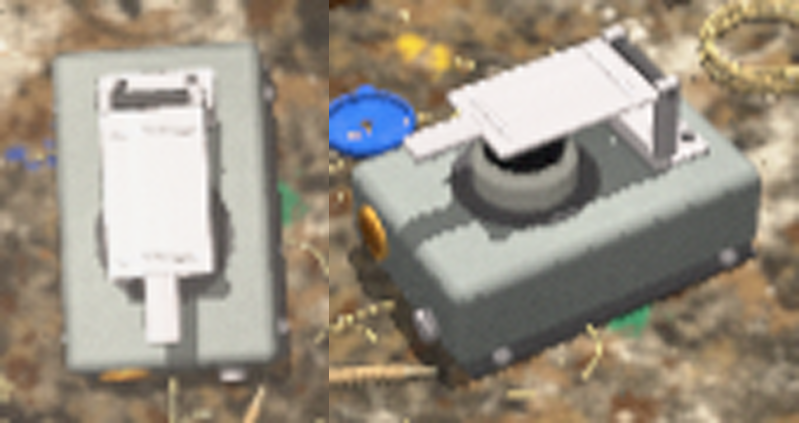

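The left (top) crop shows the tab's outer end at (164,343) and the plate's free-edge corners at (107,275) and (210,278). In the right (scene) crop the same points are at about (410,150), (450,98) and (518,153), and the hinge's far corner is at about (605,35).

Run:
```python
import pickle
from h import *
from scipy.spatial.transform import Rotation as R
d=pickle.load(open('c0.pkl','rb'));T,S=d['top'],d['scene']
for n,(a,b) in dict(tabend=((164,343),(410,150)),tabL=((147,343),(404,144)),L=((107,275),(450,98)),R=((210,278),(518,153))).items():
    print(n,tri(T,np.array(a)/4.7+[190,140],S,(np.array(b)-[329,0])/4.7+[205,140]))
# deck corners in top on z=.06
q=[plane(T,np.array(p)/4.7+[190,140],.06) for p in((55,55),(250,43),(282,355),(68,368))]
print(np.round(q,4),np.mean(q,0)); e=q[0]-q[3]+q[1]-q[2];print('yaw',np.degrees(np.arctan2(e[1],e[0])))
w=d['wrist'];Rw=cv2.Rodrigues(np.array(w['rvec']))[0]; print('wristcam axes world\n',Rw.T.round(3))
Rt=R.from_quat([.152346,.988327,-.000617,-.0000558]).as_matrix();print('tool',Rt.round(3))
print('cam offset in tool',Rt.T@(-Rw.T@np.array(w['tvec']).reshape(3)-[.1880662,.5956,.23071]),'\n',(Rt.T@Rw.T).round(3))
```

```text
tabend (array([0.45329573, 0.05656413, 0.10934667]), np.float64(0.002642391018476712))
tabL (array([0.45361238, 0.06669151, 0.10575566]), np.float64(0.003209823189508809))
L (array([0.49214861, 0.09180046, 0.10559137]), np.float64(0.0015581261460321852))
R (array([0.49690155, 0.0289503 , 0.11080978]), np.float64(0.013586762410949383))
[[ 0.6323  0.1344  0.06  ]
 [ 0.6424  0.0141  0.06  ]
 [ 0.4505 -0.0106  0.06  ]
 [ 0.4394  0.1185  0.06  ]] [0.54114866 0.06411169 0.06      ]
yaw 6.036318225563255
wristcam axes world
 [[ 0.302  0.901  0.312]
 [ 0.953 -0.285 -0.099]
 [-0.001  0.328 -0.945]]
tool [[-0.954  0.301 -0.   ]
 [ 0.301  0.954 -0.001]
 [-0.    -0.001 -1.   ]]
cam offset in tool [ 0.08514013  0.00086382 -0.14181233] 
 [[-0.001 -0.945 -0.328]
 [ 1.    -0.001  0.   ]
 [-0.001 -0.328  0.945]]
```

Tab, plate and deck measurements agree: reservoir yaw is about 6°, the tab is near (0.472, 0.058, 0.108), and the tab end lies where the hinge geometry puts it. I'm moving to a hover for a closer wrist view.

```bash
python3 -m jog '[[0.06,[-0.433,-0.428,-0.03],-23.5],[0.06,[-0.433,-0.428,-0.03],-23.5],[0.06,[-0.433,-0.428,-0.03],-23.5],[0.06,[-0.433,-0.428,-0.03],-23.5],[0.06,[-0.433,-0.428,-0.03],-23.5],[0.06,[-0.433,-0.428,-0.03],-23.5],[0.06,[-0.433,-0.428,-0.03],-23.5],[0.06,[-0.433,-0.428,-0.03],-23.5],[0.06,[-0.433,-0.428,-0.03],-23.5],[0.06,[-0.433,-0.428,-0.03],-23.5],[0.06,[-0.433,-0.428,-0.03],-23.5],[0.06,[-0.433,-0.428,-0.03],-23.5]]' 20
python3 - <<'E'
from workcell import arm
print(arm.sense())
E
```

```text
time_s: 1.35
tool_pos: [0.4682, 0.064, 0.2611]
orientation: [0.0, -0.052, 0.999, 0.0]
wrist_force: [0.2, 0.8, -0.6]
finger_gap: 0.701
grasp_force: 0.0
{'time_s': 1.35, 'q': array([-0.49750458,  0.15245908,  0.28742693,  1.90376919, -0.04877671,
        1.09157016,  1.4845497 ]), 'joint_velocities': array([ 0.72680552,  0.24447856,  0.43119949, -0.32797985, -0.13826927,
        0.10477568,  1.20413383]), 'joint_efforts': array([ -4.60782185, -46.20922565,   1.22012179, -28.29812765,
         0.52237362,   0.17777595,  -2.53276527]), 'tool_pos': array([0.46819989, 0.06399175, 0.26108065]), 'orientation': array([ 2.02396324e-04, -5.22271709e-02,  9.98635200e-01,  1.40471314e-04]), 'wrist_force': array([ 0.20588568,  0.77918211, -0.64807295]), 'moment': array([ 0.06350396, -0.05803379, -0.05704481]), 'grasp_force': 0.0, 'finger_gap': 0.7005271914385847}
```

```bash
python3 -m jog '[[0.06,[0,0,0],0],[0.06,[0,0,0],0],[0.06,[0,0,0],0]]'
python3 - <<'E'
from workcell import arm
import cv2,pickle
w=arm.capture('wrist');s=arm.sense();pickle.dump((w,s),open('w1.pkl','wb'))
cv2.imwrite('pics/d.png',cv2.resize(w['img'],(800,600)));print(s['tool_pos'],s['orientation'])
E
```

```text
time_s: 1.65
tool_pos: [0.4672, 0.067, 0.2606]
orientation: [-0.0, -0.053, 0.999, 0.0]
wrist_force: [-0.8, 0.8, -0.1]
finger_gap: 0.699
grasp_force: 0.0
[0.4671049  0.06726984 0.26058173] [-3.68144814e-04 -5.32395637e-02  9.98581683e-01  1.90750380e-04]
```

View pics/d.png

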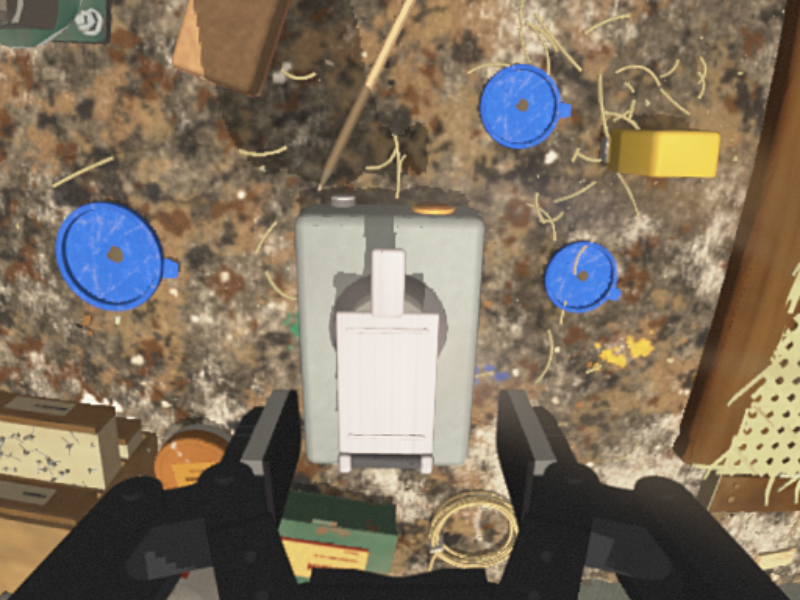

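The wrist view shows the flap from above with the tab end at (389,250), the tab root at (388,315) and the plate's free edge from (337,314) to (438,314). The reservoir's midline is vertical in the image, so the yaw matches the tool. The big lid is at (112,256). I'll take a second, lower view to get the height.

```bash
python3 -m jog '[[0.05,[0,0,0.02],0],[0.05,[0,0,0.06],0],[0.05,[0,0,0.07],0],[0.05,[0,0,0.07],0],[0.05,[0,0,0.07],0]]'
python3 - <<'E'
from workcell import arm
import cv2,pickle
from h import *
w1,_=pickle.load(open('w1.pkl','rb'))
w=arm.capture('wrist');s=arm.sense();pickle.dump((w,s),open('w2.pkl','wb'))
print(s['tool_pos'],s['orientation'])
for i,c in enumerate((w1,w)):
    hsv=cv2.cvtColor(c['img'],cv2.COLOR_BGR2HSV)
    m=cv2.inRange(hsv,(0,0,190),(179,40,255)); m[:, :170]=0;m[:,330:]=0
    k=max(cv2.findContours(m,0,2)[0],key=cv2.contourArea)
    print(i,cv2.contourArea(k),cv2.approxPolyDP(k,2.5,True)[:,0].tolist())
    b=cv2.inRange(hsv,(105,150,80),(125,255,255))
    for k in sorted(cv2.findContours(b,0,2)[0],key=cv2.contourArea)[-3:]:
        e=cv2.fitEllipse(k);print('blue',cv2.contourArea(k),np.round(e[0],1),np.round(e[1],1),plane(c,e[0],.01).round(4))
for p in((389,250),(388,315),(337,314),(438,314)): print(plane(w1,np.array(p)*.64,.112).round(4))
cv2.imwrite('pics/e.png',cv2.resize(w['img'],(800,600)))
E
```

```text
time_s: 2.2
tool_pos: [0.4682, 0.0665, 0.1919]
orientation: [0.0, -0.053, 0.999, 0.0]
wrist_force: [0.7, 0.2, 0.2]
finger_gap: 0.585
grasp_force: 0.0
[0.46856576 0.06646736 0.19219719] [ 9.00489021e-04 -5.24169211e-02  9.98624849e-01  2.58312316e-04]
0 13878.5 [[194, 144], [201, 293], [214, 293], [215, 289], [210, 288], [215, 285], [216, 267], [219, 289], [276, 289], [278, 295], [294, 295], [300, 253], [306, 146], [252, 144], [253, 157], [259, 160], [238, 161], [238, 200], [215, 202], [215, 264], [214, 226], [209, 212], [214, 187], [212, 176], [216, 172], [231, 174], [232, 144]]
blue 1552.0 [371.1 177.1] [43.5 46. ] [0.4834 0.2152 0.01  ]
blue 2075.0 [332.6  68.1] [51.1 51.7] [0.3628 0.1452 0.01  ]
blue 3646.0 [ 70.4 163.4] [63.4 73.8] [ 0.5044 -0.1582  0.01  ]
1 18577.5 [[180, 158], [184, 247], [201, 246], [204, 260], [204, 288], [193, 333], [258, 337], [302, 334], [308, 300], [305, 265], [307, 248], [313, 246], [319, 161], [315, 158], [271, 158], [274, 159], [271, 163], [263, 164], [260, 158], [252, 158], [252, 179], [260, 180], [262, 187], [250, 187], [234, 196], [233, 232], [206, 232], [205, 263], [200, 239], [205, 218], [204, 196], [207, 193], [227, 195], [229, 169], [222, 165], [195, 164], [192, 159]]
blue 2134.5 [392.6 194.4] [50.2 54.6] [0.4832 0.2145 0.01  ]
blue 3025.0 [349.1  65.2] [61.6 62.9] [0.3631 0.1446 0.01  ]
blue 4885.5 [ 39.5 178.4] [72.4 87.2] [ 0.5041 -0.157   0.01  ]
[0.4534 0.0617 0.112 ]
[0.4928 0.0651 0.112 ]
[0.4954 0.0349 0.112 ]
[0.4891 0.0945 0.112 ]
```

View pics/e.png

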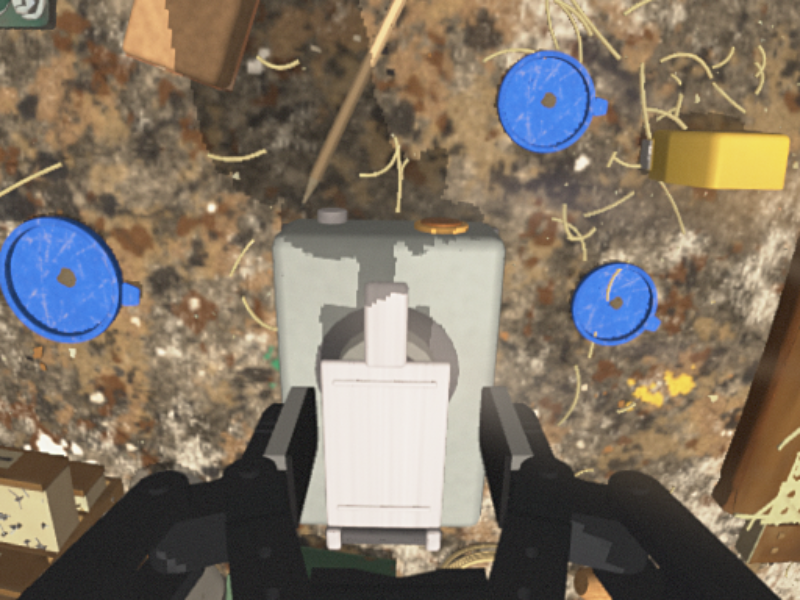

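The lower view shows the tab end at (387,285), the tab root at (386,364), and the plate corners at (321,363) and (450,363). The hinge ends are at (328,530) and (440,530).

Run:
```python
import pickle
from h import *
(w1,s1),(w2,s2)=[pickle.load(open(f,'rb')) for f in('w1.pkl','w2.pkl')]
d=pickle.load(open('c0.pkl','rb'))
P={}
for n,a,b in(('end',(389,250),(387,285)),('root',(388,315),(386,364)),('L',(337,314),(321,363)),('R',(438,314),(450,363))):
    P[n]=tri(w1,np.array(a)*.64,w2,np.array(b)*.64);print(n,P[n][0].round(4),P[n][1].round(4))
for z in(.11,.115,.12):print(z,[plane(w2,np.array(b)*.64,z).round(4) for b in((387,285),(386,364),(321,363),(450,363))], 'w',np.linalg.norm(plane(w2,np.array((321,363))*.64,z)-plane(w2,np.array((450,363))*.64,z)))
# check against scene: tab end
S,T=d['scene'],d['top']
print(tri(S,[205+(410-329)/4.7,140+150/4.7],w2,np.array((387,285))*.64))
print(tri(S,[205+(450-329)/4.7,140+98/4.7],w2,np.array((450,363))*.64))
```

```text
end [0.4522 0.0615 0.1169] 0.0004
root [0.494  0.0649 0.109 ] 0.0004
L [0.4952 0.0346 0.1122] 0.0007
R [0.4897 0.0948 0.1104] 0.0001
0.11 [array([0.4544, 0.0614, 0.11  ]), array([0.4935, 0.0647, 0.11  ]), array([0.4962, 0.034 , 0.11  ]), array([0.4899, 0.0948, 0.11  ])] w 0.061157142145846936
0.115 [array([0.4528, 0.0613, 0.115 ]), array([0.491 , 0.0646, 0.115 ]), array([0.4937, 0.0346, 0.115 ]), array([0.4875, 0.094 , 0.115 ])] w 0.05979020561474426
0.12 [array([0.4513, 0.0613, 0.12  ]), array([0.4886, 0.0645, 0.12  ]), array([0.4912, 0.0351, 0.12  ]), array([0.4851, 0.0932, 0.12  ])] w 0.05842326908364159
(array([0.45630211, 0.0614299 , 0.10471709]), np.float64(0.0004016768476512578))
(array([0.49438459, 0.096251  , 0.10147892]), np.float64(0.0008694097993829658))
```

```bash
python3 -m jog '[[0.045,[-0.003,-0.004,0.04],0],[0.04,[-0.003,-0.004,0.075],0],[0.04,[-0.003,-0.004,0.099],0],[0.04,[-0.003,-0.004,0.099],0],[0.0,[-0.003,-0.004,0.099],0],[0.0,[-0.003,-0.004,0.099],0],[0.0,[-0.003,-0.004,0.099],0],[0.0,[-0.003,-0.004,0.099],0],[0.0,[-0.003,-0.004,0.099],0]]' 25
```

```text
time_s: 3.15
tool_pos: [0.4724, 0.0613, 0.0936]
orientation: [0.001, -0.051, 0.999, -0.0]
wrist_force: [0.4, -5.7, 1.0]
finger_gap: 0.226
grasp_force: 24.8
```

```bash
python3 -m jog '[[0,[-0.001,0,-0.019],0],[0,[-0.006,0,-0.0375],0],[0,[-0.0126,0,-0.055],0],[0,[-0.022,0,-0.0717],0],[0,[-0.034,0,-0.0866],0],[0,[-0.048,0,-0.0995],0],[0,[-0.064,0,-0.110],0],[0,[-0.081,0,-0.1184],0],[0,[-0.099,0,-0.1239],0],[0,[-0.118,0,-0.1267],0],[0,[-0.118,0,-0.1267],0]]'
```

```text
time_s: 4.25
tool_pos: [0.5908, 0.0719, 0.2208]
orientation: [0.002, -0.051, 0.999, -0.001]
wrist_force: [0.2, -7.5, 2.4]
finger_gap: 0.227
grasp_force: 31.1
```

```bash
python3 -m jog '[[0,[-0.0127,0,0],0],[0,[-0.0316,0,0.0017],0],[0,[-0.050,0,0.0065],0],[0,[-0.0676,0,0.014],0],[0,[-0.0837,0,0.024],0],[0,[-0.0888,0,0.028],0],[0,[-0.0888,0,0.028],0]]'
```

```text
time_s: 4.95
tool_pos: [0.6799, 0.0796, 0.1933]
orientation: [0.003, -0.05, 0.999, -0.002]
wrist_force: [3.9, -9.8, 4.7]
finger_gap: 0.225
grasp_force: 28.7
```

```bash
python3 -m jog '[[0.04,[0,0,0],0],[0.04,[0,0,0],0],[0.04,[0,0,0],0],[0.04,[0,0,-0.03],0],[0.04,[0.01,0,-0.07],0],[0.04,[0.06,0,-0.08],0],[0.04,[0.11,0,-0.08],0],[0.05,[0.15,0,-0.08],0],[0.06,[0.17,0,-0.08],0],[0.06,[0.17,0,-0.08],0],[0.06,[0.17,0,-0.08],0]]'
python3 - <<'E'
from workcell import arm
import cv2,pickle
w=arm.capture('wrist');s=arm.sense();pickle.dump((w,s),open('w3.pkl','wb'))
cv2.imwrite('pics/f.png',cv2.resize(w['img'],(800,600)));print(s['tool_pos'],s['orientation'],s['q'])
E
```

```text
time_s: 6.05
tool_pos: [0.508, 0.0667, 0.2713]
orientation: [0.001, -0.053, 0.999, 0.0]
wrist_force: [0.7, 0.9, 1.3]
finger_gap: 0.704
grasp_force: 0.0
[0.50850658 0.0666227  0.27104088] [ 6.56272089e-04 -5.24472965e-02  9.98623449e-01  2.40547850e-04] [-0.48086302  0.21476239  0.3013462   1.80353664 -0.07025496  1.13227798
  1.51948164]
```

View pics/f.png

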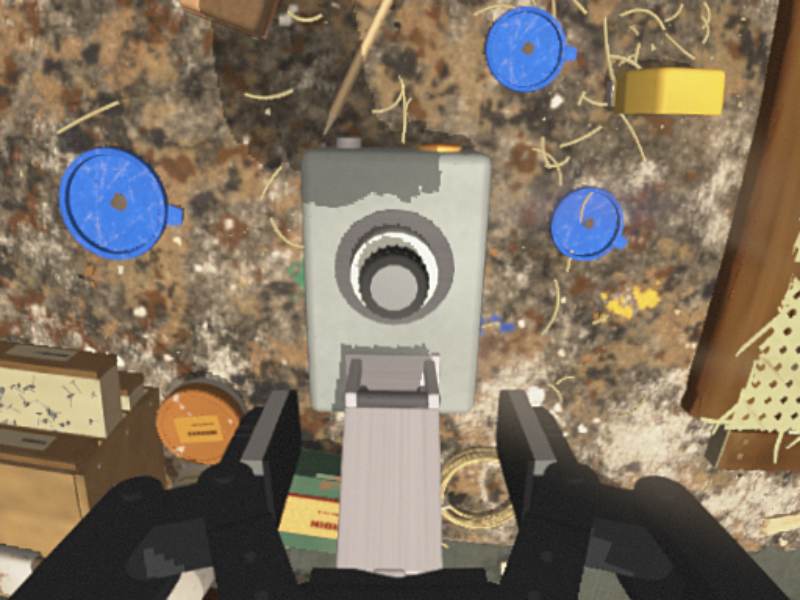

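The flap is resting back. The cap is visible with its top centre at (394,287), inside the neck ring at about (394,265). Next I turn the tool clockwise by 120° to leave wrist range for unscrewing, and take a second view from there.

```bash
python3 -m jog '[[0.06,[-0.016,0,0],8],[0.06,[-0.016,0,0],16],[0.06,[-0.016,0,0],24],[0.06,[-0.016,0,0],32],[0.06,[-0.016,0,0],40],[0.06,[-0.016,0,0],48],[0.06,[-0.016,0,0],56],[0.06,[-0.016,0,0],64],[0.06,[-0.016,0,0],72],[0.06,[-0.016,0,0],80],[0.06,[-0.016,0,0],88],[0.06,[-0.016,0,0],96]]';python3 -m jog '[[0.06,[0,0,0],8],[0.06,[0,0,0],16],[0.06,[0,0,0],24],[0.06,[0,0,0],24],[0.06,[0,0,0],24],[0.06,[0,0,0],24]]'
python3 - <<'E'
from workcell import arm
import cv2,pickle
from h import *
w=arm.capture('wrist');s=arm.sense();pickle.dump((w,s),open('w4.pkl','wb'))
cv2.imwrite('pics/g.png',cv2.resize(w['img'],(800,600)));print(s['tool_pos'],s['orientation'],s['q'])
w3,_=pickle.load(open('w3.pkl','rb'))
print(plane(w3,np.array((394,287))*.64,.104), 'expected pix in w4',proj(w,plane(w3,np.array((394,287))*.64,.104))/.64)
E
```

```text
time_s: 7.3
tool_pos: [0.5248, 0.068, 0.2703]
orientation: [0.0, 0.709, 0.705, -0.0]
wrist_force: [0.9, 0.1, -0.0]
finger_gap: 0.702
grasp_force: 0.0
time_s: 7.9
tool_pos: [0.524, 0.0679, 0.2705]
orientation: [0.0, 0.838, 0.546, -0.0]
wrist_force: [-0.5, 0.4, 0.1]
finger_gap: 0.701
grasp_force: 0.0
[0.523928   0.06776059 0.27049512] [ 1.15787546e-04  8.38100274e-01  5.45516193e-01 -3.33166641e-05] [-0.7589717   0.26913614  0.6776055   1.78984079 -0.18370068  1.1464343
 -0.43964346]
[0.52226885 0.06718549 0.104     ] expected pix in w4 [396.74103944 269.21539706]
```

View pics/g.png

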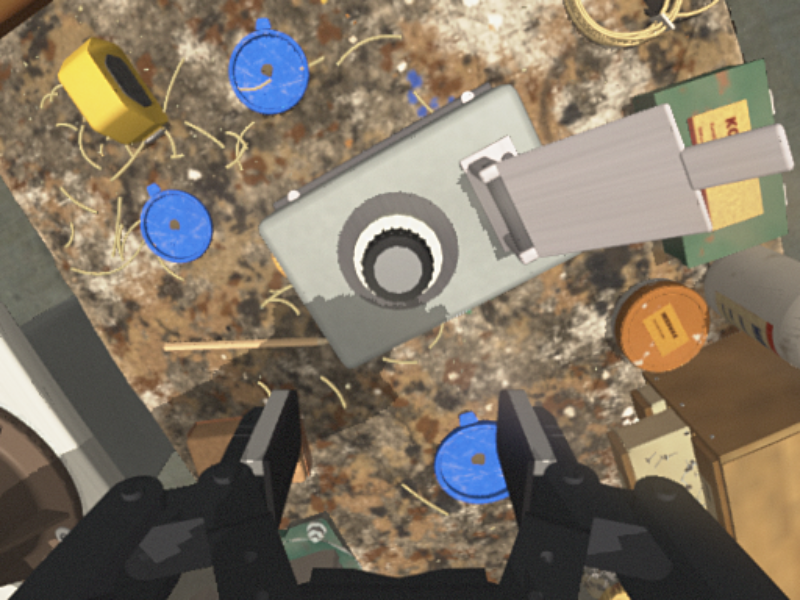

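The cap top centre appears at (397,269), exactly where the first view predicted it for z = 0.104. So the cap is at (0.5223, 0.0672), top at 0.104, still locked. I'm descending so the tips stop at about 0.081, above the neck rim at 0.077.

```bash
python3 -m jog '[[0.06,[-0.001,-0.001,0.04],0],[0.06,[-0.001,-0.001,0.08],0],[0.06,[-0.001,-0.001,0.12],0],[0.06,[-0.001,-0.001,0.15],0],[0.06,[-0.001,-0.001,0.17],0],[0.06,[-0.001,-0.001,0.18],0],[0.06,[-0.001,-0.001,0.189],0],[0.06,[-0.001,-0.001,0.189],0],[0.06,[-0.001,-0.001,0.189],0]]' 40;  python3 -m jog '[[0.048,[0,0,0],0],[0.04,[0,0,0],0],[0.03,[0,0,0],0],[0.03,[0,0,0],0],[0.03,[0,0,0],0]]'
```

```text
time_s: 8.85
tool_pos: [0.5229, 0.0673, 0.0822]
orientation: [0.0, 0.839, 0.545, 0.001]
wrist_force: [0.1, 0.1, -0.2]
finger_gap: 0.702
grasp_force: 0.0
time_s: 9.35
tool_pos: [0.5232, 0.0674, 0.0827]
orientation: [0.0, 0.839, 0.544, 0.001]
wrist_force: [-0.9, -1.4, 7.3]
finger_gap: 0.505
grasp_force: 39.6
```

```bash
python3 -m jog '[[0.03,[0,0,-0.0005],0],[0.03,[0,0,-0.001],0],[0.03,[0,0,-0.001],0]]'; python3 -m jog '[[0.03,[0,0,0],-3],[0.03,[0,0,0],-6],[0.03,[0,0,0],-6]]'; python3 -c "
from workcell import arm
s=arm.sense();print(s['moment'],s['q'][6])"
```

```text
time_s: 9.65
tool_pos: [0.5231, 0.0674, 0.0828]
orientation: [0.0, 0.839, 0.545, 0.001]
wrist_force: [2.6, 0.2, -1.1]
finger_gap: 0.499
grasp_force: 41.5
time_s: 9.95
tool_pos: [0.5226, 0.0674, 0.0828]
orientation: [-0.0, 0.809, 0.588, 0.0]
wrist_force: [1.5, 0.5, 1.4]
finger_gap: 0.498
grasp_force: 42.0
[ 0.04532666 -0.33021899  0.08257199] -0.1772679958492057
```

```bash
for i in 1; do python3 -m jog '[[0.03,[0,0,0],-5],[0.03,[0,0,0],-10],[0.03,[0,0,0],-10]]'|grep -E "force|pos|time|orie"; python3 -m jog '[[0.03,[0,0,0],-4],[0.03,[0,0,0],-4]]'|grep -E "wrist|pos|orie"; python3 -m jog '[[0.03,[0,0,0],-4],[0.03,[0,0,0],-4]]'|grep -E "wrist|pos|orie";  done
```

```text
time_s: 10.25
tool_pos: [0.5223, 0.0673, 0.0829]
orientation: [-0.0, 0.755, 0.656, 0.0]
wrist_force: [-0.2, -0.4, 5.1]
grasp_force: 42.3
tool_pos: [0.5223, 0.0673, 0.0829]
orientation: [-0.0, 0.732, 0.681, 0.0]
wrist_force: [-1.3, 0.1, 7.0]
tool_pos: [0.5224, 0.0673, 0.083]
orientation: [-0.0, 0.708, 0.706, 0.0]
wrist_force: [-0.9, -0.2, 9.2]
```

```bash
python3 -m jog '[[0.03,[0,0,-0.0005],0],[0.03,[0,0,-0.001],0],[0.03,[0,0,-0.001],0]]'|grep -E "wrist|pos|orie"; python3 -m jog '[[0.03,[0,0,0],-4],[0.03,[0,0,0],-4]]'|grep -E "wrist|pos|orie"; python3 -m jog '[[0.03,[0,0,0],-4],[0.03,[0,0,0],-4]]'|grep -E "wrist|pos|orie"
```

```text
tool_pos: [0.5224, 0.0673, 0.084]
orientation: [-0.0, 0.709, 0.706, 0.0]
wrist_force: [-0.9, -0.1, 7.8]
tool_pos: [0.5225, 0.0673, 0.0841]
orientation: [0.0, 0.683, 0.731, 0.0]
wrist_force: [-0.9, 0.0, 8.8]
tool_pos: [0.5226, 0.0673, 0.0841]
orientation: [0.0, 0.657, 0.754, 0.0]
wrist_force: [-0.7, 0.0, 8.3]
```

```bash
python3 -m jog '[[0.03,[0,0,-0.0005],0],[0.03,[0,0,-0.001],0],[0.03,[0,0,-0.001],0]]'|grep -E "wrist|pos|orie"; python3 -c "
from workcell import arm
print(arm.sense()['moment'])"
```

```text
tool_pos: [0.5226, 0.0673, 0.085]
orientation: [0.0, 0.658, 0.753, 0.0]
wrist_force: [-0.7, 0.0, 7.7]
[-0.00135133  0.07575892 -0.0016014 ]
```

```bash
python3 -m jog '[[0.03,[0,0,-0.001],0],[0.03,[0,0,-0.002],0],[0.03,[0,0,-0.002],0]]'|grep -E "wrist|pos"; python3 -m jog '[[0.03,[0,0,-0.001],0],[0.03,[0,0,-0.002],0],[0.03,[0,0,-0.002],0]]'|grep -E "wrist|pos"
```

```text
tool_pos: [0.5225, 0.0673, 0.0867]
wrist_force: [0.6, 0.6, 4.7]
tool_pos: [0.5219, 0.0675, 0.0883]
wrist_force: [1.1, 1.1, -2.6]
```

```bash
python3 -m jog '[[0.03,[0,0,-0.001],0],[0.03,[0,0,-0.002],0],[0.03,[0,0,-0.003],0],[0.03,[0,0,-0.003],0]]'|grep -E "wrist|pos"; python3 -c "
from workcell import arm
print(arm.sense()['moment'])"
```

```text
tool_pos: [0.5222, 0.0672, 0.0918]
wrist_force: [-0.4, 1.9, -0.6]
[ 0.29031463  0.13166072 -0.03070785]
```

```bash
python3 -m jog '[[0.03,[0,0,-0.005],0],[0.03,[0,0,-0.011],0],[0.03,[0,0,-0.025],0],[0.03,[0,0,-0.05],0],[0.03,[0,0,-0.08],0],[0.03,[0,0,-0.105],0],[0.03,[0,0,-0.11],0],[0.03,[0,0,-0.11],0],[0.03,[0,0,-0.11],0]]'
python3 - <<'E'
from workcell import arm
import cv2,pickle
from h import *
c={n:arm.capture(n) for n in('wrist','top','scene')};s=arm.sense();pickle.dump((c,s),open('w5.pkl','wb'))
print(s['q'],s['moment'])
old=[('w4',pickle.load(open('w4.pkl','rb'))[0]),('w3',pickle.load(open('w3.pkl','rb'))[0]),('w1',pickle.load(open('w1.pkl','rb'))[0]),('w2',pickle.load(open('w2.pkl','rb'))[0])]+list(c.items())
pts={}
for n,w in old:
    hsv=cv2.cvtColor(w['img'],cv2.COLOR_BGR2HSV);b=cv2.inRange(hsv,(100,120,50),(125,255,255))
    b=cv2.morphologyEx(b,cv2.MORPH_CLOSE,np.ones((5,5)));b=cv2.morphologyEx(b,cv2.MORPH_OPEN,cv2.getStructuringElement(2,(13,13)if n not in('top','scene') else (9,9)))
    ks=cv2.findContours(b,0,2)[0]
    best=[k for k in ks if len(k)>5]
    for k in best:
        e=cv2.fitEllipse(k);P=plane(w,e[0],.01)
        if abs(P[1]+.16)<.04: pts[n]=e[0];print(n,cv2.contourArea(k),np.round(e,1) if 0 else e,P.round(4))
for a,b in(('w3','scene'),('w3','top'),('w3','w2'),('w1','w2')):
    D=dict(old)
    if a in pts and b in pts: print(a,b,tri(D[a],pts[a],D[b],pts[b]))
E
```

```text
time_s: 13.55
tool_pos: [0.5218, 0.0672, 0.2009]
orientation: [-0.0, 0.656, 0.755, -0.0]
wrist_force: [0.6, 0.1, -0.9]
finger_gap: 0.501
grasp_force: 41.8
[-0.59108967  0.3177015   0.46793964  1.88161667 -0.16969632  0.98309687
  0.09054612] [ 0.01270972 -0.00423953  0.00387542]
w4 1720.0 ((300.0823669433594, 297.17523193359375), (41.67536926269531, 58.500423431396484), 166.7109832763672) [ 0.4966 -0.1551  0.01  ]
w3 3851.0 ((72.57913208007812, 129.8612518310547), (65.78072357177734, 75.01156616210938), 133.57986450195312) [ 0.5054 -0.1586  0.01  ]
w1 3692.5 ((70.17725372314453, 163.43841552734375), (63.96099090576172, 73.93753051757812), 130.6772003173828) [ 0.5045 -0.1585  0.01  ]
w2 4985.0 ((38.94715881347656, 178.37469482421875), (72.94111633300781, 88.42156219482422), 127.37655639648438) [ 0.5041 -0.1576  0.01  ]
wrist 2077.0 ((221.74594116210938, 337.8124694824219), (49.97758102416992, 58.62259292602539), 115.98685455322266) [ 0.5114 -0.162   0.01  ]
top 665.0 ((303.0846862792969, 198.9574432373047), (28.880033493041992, 29.423206329345703), 114.71077728271484) [ 0.507  -0.1652  0.01  ]
scene 953.5 ((283.1338195800781, 255.2056427001953), (32.387184143066406, 37.937374114990234), 98.4274673461914) [ 0.5049 -0.1698  0.01  ]
w3 scene (array([ 0.50798249, -0.16371095,  0.00101561]), np.float64(0.0014100323467435233))
w3 top (array([ 0.50857057, -0.16656541, -0.00474505]), np.float64(0.00024181959197379992))
w3 w2 (array([ 0.50710355, -0.16299891,  0.00189085]), np.float64(1.6766585646757664e-05))
w1 w2 (array([ 0.50695025, -0.16285682,  0.00214324]), np.float64(0.00014422402117385613))
```

```bash
python3 -m jog '[[0.03,[-0.02,-0.003,0],0],[0.03,[-0.055,-0.009,0],0],[0.03,[-0.095,-0.015,0],0],[0.03,[-0.135,-0.021,0],0],[0.03,[-0.175,-0.027,0],0],[0.03,[-0.215,-0.033,0],0],[0.03,[-0.255,-0.04,0],0],[0.03,[-0.285,-0.044,0],0],[0.03,[-0.308,-0.048,0],0],[0.03,[-0.308,-0.048,0],0],[0.03,[-0.308,-0.048,0],0]]'
python3 - <<'E'
from workcell import arm
import cv2,pickle
from h import *
w=arm.capture('wrist');s=arm.sense();pickle.dump((w,s),open('w6.pkl','wb'))
hsv=cv2.cvtColor(w['img'],cv2.COLOR_BGR2HSV);b=cv2.inRange(hsv,(100,120,50),(125,255,255))
b=cv2.morphologyEx(b,cv2.MORPH_CLOSE,np.ones((9,9)));b=cv2.morphologyEx(b,cv2.MORPH_OPEN,cv2.getStructuringElement(2,(41,41)))
k=max(cv2.findContours(b,0,2)[0],key=cv2.contourArea);e=cv2.fitEllipse(k)
print(e,[plane(w,e[0],z).round(4) for z in(.003,.01)])
w3=pickle.load(open('w3.pkl','rb'))[0];print(tri(w3,(72.6,129.9),w,e[0]))
S=pickle.load(open('w5.pkl','rb'))[0];print(tri(S['scene'],(283.13,255.2),w,e[0]))
r=e[1];print('diam mm',[1000*x*(w_h)/334.8 for w_h in [ -(cv2.Rodrigues(np.array(w['rvec']))[0].T@np.array(w['tvec']).reshape(3))[2]-.01] for x in r])
cv2.ellipse(w['img'],e,(0,0,255),1);cv2.imwrite('pics/h.png',cv2.resize(w['img'],(800,600)))
E
```

```text
time_s: 14.8
tool_pos: [0.517, -0.2445, 0.2007]
orientation: [-0.001, 0.657, 0.754, -0.0]
wrist_force: [-0.1, -0.4, -0.3]
finger_gap: 0.497
grasp_force: 41.8
((260.9129638671875, 83.47926330566406), (80.21623992919922, 97.16451263427734), 31.273880004882812) [array([ 0.5118, -0.1643,  0.003 ]), array([ 0.5117, -0.1642,  0.01  ])]
(array([ 0.51004302, -0.16503282, -0.00311658]), np.float64(0.003969204840849549))
(array([ 5.10577948e-01, -1.63566544e-01, -2.54094884e-04]), np.float64(0.002991483014921036))
diam mm [np.float64(79.706523347442), np.float64(96.54710195419857)]
```

View pics/h.png

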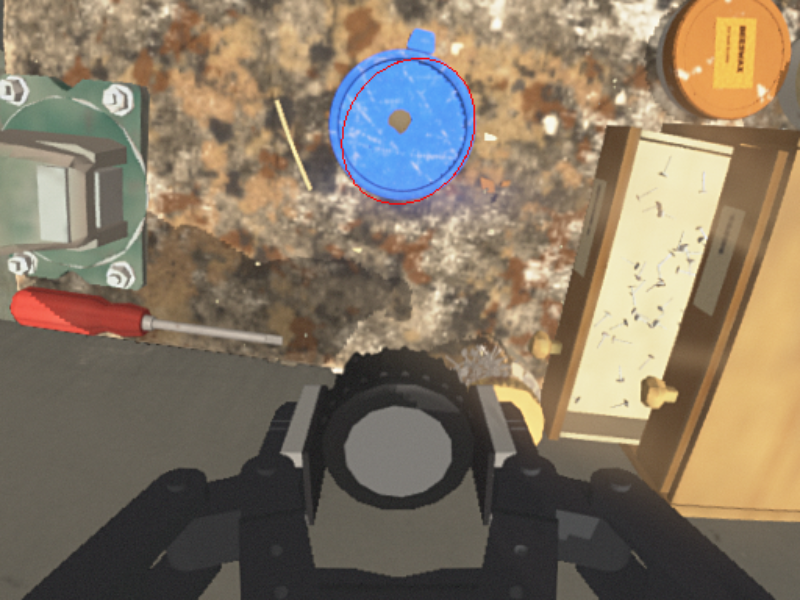

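The cap is held upright. The lid's outer edges run from 330 to 475 in columns and about 47 to 204 in rows, so its centre is near (403,124). My ellipse fit missed the left edge where there is a highlight, so I use the edge midpoints instead.

Run:
```python
import pickle
from h import *
w,s=pickle.load(open('w6.pkl','rb'))
p=plane(w,np.array((403,124))*.64,.006);print(p)
for z,q in((.01,((330,125),(475,125),(402,47),(402,204))),):
    Q=[plane(w,np.array(a)*.64,z) for a in q];print(np.linalg.norm(Q[0]-Q[1]),np.linalg.norm(Q[2]-Q[3]))
w3=pickle.load(open('w3.pkl','rb'))[0];print(tri(w3,np.array((114,203))*.64,w,np.array((403,124))*.64))
th=2*np.arctan2(.754,.657);x=np.array([np.cos(th),np.sin(th)]);y=np.array([x[1],-x[0]])
for z in (p,):
    D=z[:2]-s['tool_pos'][:2];print('tool shift',D@x,D@y)
```

```text
[ 0.50834545 -0.16082791  0.006     ]
0.08852593534644936 0.0932000174986446
(array([ 0.50754582, -0.16113398,  0.00388004]), np.float64(0.0017402889457468174))
tool shift 0.08320541310097893 0.0024193151935631377
```

Size (89 x 93 mm) and height (about 4 mm) fit the lid. I'm moving over its centre and lowering.

```bash
python3 -m jog '[[0.03,[0.03,0.001,0],0],[0.03,[0.06,0.002,0],0],[0.03,[0.082,0.002,0],0],[0.03,[0.082,0.002,0.04],0],[0.03,[0.082,0.002,0.08],0],[0.03,[0.082,0.002,0.115],0],[0.03,[0.082,0.002,0.14],0],[0.03,[0.082,0.002,0.158],0],[0.03,[0.082,0.002,0.168],0],[0.03,[0.082,0.002,0.172],0],[0.03,[0.082,0.002,0.172],0],[0.03,[0.082,0.002,0.172],0]]'; python3 -m jog '[[0.03,[0,0,0.001],0],[0.03,[0,0,0.002],0],[0.03,[0,0,0.003],0],[0.03,[0,0,0.003],0]]'
```

```text
time_s: 16.05
tool_pos: [0.5088, -0.1629, 0.0304]
orientation: [0.001, 0.656, 0.755, 0.0]
wrist_force: [0.3, -0.5, -1.3]
finger_gap: 0.493
grasp_force: 41.8
time_s: 16.45
tool_pos: [0.5081, -0.1629, 0.0266]
orientation: [0.0, 0.656, 0.755, 0.0]
wrist_force: [0.5, 0.2, 0.9]
finger_gap: 0.501
grasp_force: 41.8
```

```bash
python3 -m jog '[[0.03,[0,0,0.001],0],[0.03,[0,0,0.002],0],[0.03,[0,0,0.003],0],[0.03,[0,0,0.003],0]]'|grep -E "pos|wrist";python3 -m jog '[[0.03,[0,0,0.0005],0],[0.03,[0,0,0.001],0],[0.03,[0,0,0.001],0]]'|grep -E "pos|wrist"
```

```text
tool_pos: [0.508, -0.1629, 0.0233]
wrist_force: [0.4, 0.6, 0.5]
tool_pos: [0.5081, -0.1629, 0.0225]
wrist_force: [0.1, -0.4, -0.3]
```

```bash
python3 -m jog '[[0.03,[0,0,0.0005],0],[0.03,[0,0,0.001],0],[0.03,[0,0,0.001],0]]'|grep -E "pos|wrist";python3 -m jog '[[0.03,[0,0,0.0005],0],[0.03,[0,0,0.001],0],[0.03,[0,0,0.001],0]]'|grep -E "pos|wrist"
```

```text
tool_pos: [0.5082, -0.1629, 0.0216]
wrist_force: [0.1, -0.2, 1.0]
tool_pos: [0.5082, -0.163, 0.0215]
wrist_force: [-4.5, 2.4, 16.1]
```

Contact is at TCP z ≈ 0.0216, as expected. I'm easing off slightly, then releasing and rising.

```bash
python3 -m jog '[[0.03,[0,0,-0.0007],0],[0.03,[0,0,-0.0007],0]]'|grep -E "pos|wrist"; python3 -m jog '[[0.048,[0,0,-0.0007],0],[0.055,[0,0,-0.0007],0],[0.06,[0,0,-0.0007],0],[0.06,[0,0,-0.0007],0],[0.06,[0,0,-0.01],0],[0.06,[0,0,-0.03],0],[0.06,[0,0,-0.06],0],[0.06,[-0.02,0,-0.1],0],[0.06,[-0.06,0,-0.13],0],[0.06,[-0.08,0,-0.15],0],[0.06,[-0.08,0,-0.15],0],[0.06,[-0.08,0,-0.15],0]]'
python3 - <<'E'
from workcell import arm
import cv2,numpy as np
a=arm.capture('wrist')['img'];b=arm.capture('scene')['img']
cv2.imwrite('pics/i.png',np.hstack([cv2.resize(a,(400,300)),cv2.resize(b[110:310,150:417],(400,300))]))
E
```

```text
tool_pos: [0.5083, -0.163, 0.0216]
wrist_force: [-1.5, 0.4, 7.9]
time_s: 19.15
tool_pos: [0.5191, -0.2421, 0.1716]
orientation: [0.0, 0.657, 0.754, 0.0]
wrist_force: [0.6, 0.9, -0.8]
finger_gap: 0.699
grasp_force: 0.0
```

View pics/i.png

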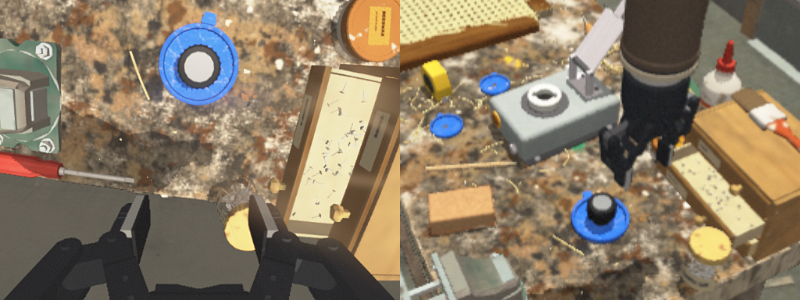

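The cap stands upright in the middle of the blue lid (about (200,66) in the left half). The flap rests back and the neck is open, and nothing else has moved.

```bash
python3 -c "
from workcell import arm
print(arm.job_done())"
```

```text
the job is handed in; nothing more can be done
None
```

The job is handed in: the flap rests back, the cap was turned free and lifted straight out, and it stands upright in the middle of the blue lid with nothing else disturbed, about 19 s into the 72 s allowed.

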